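Open the solvent-waste funnel by its hidden thumb catch

ROBOT

A 6-joint arm with a two-finger parallel gripper is mounted at the origin on the work surface. World frame = base frame: x ahead of the robot, y to its left, z up, the work surface at z = 0. Lengths are in m, angles in degrees, forces in N, time in s.
With the tool pointing down it reaches from about 0.325 to 0.9 m from the base axis. Payload 3.5 kg.
Tool frame: the origin (TCP) lies between the finger pads; the fingertips stand 19 mm ahead of it and the grasp point (between the pads) is the TCP (finger_overhang is the distance from the TCP to the fingertips, in m); z points along the fingers, y is the line along which they close (so a half turn about z gives the same grasp; the last joint's range is limited). The gripper opens to 85 mm and grips with 20 to 120 N. Pads are 22 mm wide; open, the fingers measure 114 mm over their backs; the gripper's body (76 mm by 85 mm) begins 54 mm behind the grasp point. The pads swing forward as they close: fully open they stand 13 mm farther back than shut.
Start: joints at [65.638, 15.837, -1.513, 72.651, 0, 84.076], TCP at [0.198, 0.593, 0.25] pointing down, gripper open.
Joint ranges: [-178.77, 178.77], [-48.84, 107.48], [-61.69, 71.31], [-111.58, 123.2], [-90, 87.43], [-180, 180]. Speed limits (degrees/s): [147.25, 147.25, 180, 180, 180, 180].

INTERFACE

Orientations are given as a 3x3 rotation matrix whose columns are the frame's x, y, z axes.
In Python, from workcell import * gives the robot as it stands.
- The arm moves only by the tool send_rows, never from a script. Its argument "motion" is a list of rows, each a list of 4 numbers: the shift along the tool's x, y, z in m, then the turn about the tool's z in rad. A call has 1 to 12 rows; each row shifts and turns the commanded pose from where the row before left it, along the tool's axes as they then stand; what a row does not reach is not made up. A row lasts 1/8 s, in which the tool goes at most 62.5 mm and 10.7 degrees, less where a joint would pass 70% of its speed; a pose out of reach is approached as far as the arm can. A call is refused whole if a number of a shift passes 0.0625 or a number of a turn 0.188, either way. A call with a gripper value outside its range is refused whole. "gripper" is the opening in per cent of the stroke, from 0 (shut) to 100 (fully open), set as the call begins (left out, the last holds). The fingers move at their own pace and stop on an object; "force" is the grip in N (left out, the last holds). Time passes only in rows, so rows that do not move let the fingers close. It gives the time, the measured TCP pose, the force, the opening and the grip force at its end, in the units of the state.
- state(): the state, without advancing time (a new reading comes with each control period).
- capture(name): name is "side" or "top" or "wrist"; returns a dict with "image" (420x560x3 uint8, blue, green, red), "range_z" (420x560 float32, m along the optical axis (not along the pixel's ray), 0 where there is no reading), "camera_matrix" (3x3 intrinsics, pixels), "rvec" (rotation vector, rad) and "tvec" (3), from world to camera coordinates, as OpenCV has them. Camera axes: x right, y down, z forward; pixel columns grow to the right and rows downward; lengths in m; the calibration is good to about 2 mm. A picture is of the moment at which its call begins.
- job_done(): hands the job in; it is judged then, once.
The state is a dict: "time_s": time; "joint_pos": joint angles; "dq": joint speeds; "effort": joint torques, N m; "eef_pos": TCP position; "eef_rot": TCP orientation; "contact_force": force on the tool from outside, world axes, zero at the start; "wrist_torque": the same for the moment, N m; "gripper_width": opening from 0.0 (shut) to 1.0 (fully open); "finger_force": force on a finger pad.
Only numpy, scipy, OpenCV 4.12 (cv2) and the standard library are available. Lean on these libraries where they do the work, as an engineer would, in place of code of your own. Each camera call takes 0.05 s, during which the arm holds its last target. There are 200 camera calls.

TASK

Open the solvent-waste funnel for pouring. Its release catch sits in a notch hidden somewhere round the top of the blue rim, to be found by running a fingertip gently along the rim; press the catch down inside the notch until the lid springs up, then take the hand away so that the catch comes back up and the lid stands fully open. Use only the fingertips and grasp nothing; leave the waste can where it stands and do not disturb the bottles, glassware and other loose things round about.

Things in the scene. Friction and masses are not known exactly. Their poses are not given: they have to be found in the camera images.
- can: solvent-waste can, off-white plastic, half full (about 3 kg), loose in the spill tray; 170 (x) x 200 (y) x 112 mm high, origin at the centre of its underside, z up. A blue pouring funnel is screwed tight on its central neck and does not turn in normal handling
- rim_center (a point): centre of the funnel's round rim, level with its flat top face, 205 mm above the can's underside. The rim is a level ring, inner radius 70, outer radius 88, 22 mm deep. In one place it is cut by a notch, open upward and outward, 35 mm wide at the inner radius, 47 mm at the outer. The notch may point anywhere round the full circle; this point's axes are the can's and do not show it
- catch (a joint): how far the catch is pressed straight down, m: 0 up, 0.005 fully down; a spring raises it (2 N starts it, 5 N holds it fully down). The catch is a flat blue pad in the notch, 8 mm below the rim's top face, 27 mm wide, from 71 to 91 mm from the rim's centre. From about 3 mm down it frees the lid; nothing else does
- lid (a joint): lid angle, rad: 0 shut and latched, 1.5 fully open. The lid is a disc, radius 66.5 mm, inside the ring, its top 3 mm below the rim's top face (stay over 70 mm from the centre). Once freed, a weak spring swings it up in about a second, its edge at the notch rising first; its hinge is opposite the notch. A hand above the funnel stops it until moved away
- tray: white spill tray fixed to the bench, 300 (x) x 420 (y) x 45 mm high, wall and floor 5 to 6 mm thick, origin at the centre of its underside
- cap: bystander: the can's black screw cap lying in the tray, diameter 66 mm, 20 mm high, origin at the centre of its underside
- vial: bystander: amber sample vial with white cap in the tray, diameter 28 mm, 70 mm high, origin at the centre of its underside
- wash_bottle: bystander: white wash bottle with red cap on the bench, diameter 68 mm, 170 mm high, origin at the centre of its underside
- amber_bottle: bystander: amber solvent bottle with blue cap on the bench, diameter 90 mm, 190 mm high, origin at the centre of its underside
- beaker: bystander: glass beaker on the bench, diameter 70 mm, 95 mm high, origin at the centre of its underside
- flask: bystander: conical glass flask on the bench, base diameter 86 mm, 118 mm high, origin at the centre of its underside
- spatula: bystander: steel spatula lying on the bench, 200 mm long

How it is judged (in metres and radians):
On the way:
1. the catch in the notch is pressed down by the fingers (value of joint catch above 0.0025 m and contact force between the fingers and can above 0.5 N).
At the end, for the whole second after the job is handed in: the lid stands open (above 1.35 rad), the catch is back up (less than 1 mm down), the can stands upright and still within 20 mm of where it was (value of joint lid above 1.35 rad and value of joint catch below 0.001 m and distance of can from where it was at the start of the episode below 0.02 m and angle between can's own z axis and vertical below 0.06 rad and linear speed of can below 0.02 m/s); the robot touches nothing.
It fails at once if the can or its funnel is leaned on hard (over 40 N) (contact force between any of the fingers, the arm and can above 40 N).
It fails at once if the can is shoved, lifted or tipped (distance of can from where it was at the start of the episode above 0.03 m or angle between can's own z axis and vertical above 0.12 rad).
It fails at once if a bystander is disturbed, lifted or carried (distance of any of cap, vial, wash_bottle, amber_bottle, beaker, flask, spatula from where it was at the start of the episode above 0.025 m).
It also fails if it takes over 72 s, if anything falls off the work surface, if the arm or the gripper's body presses on something with over 40 N, if the wrist force passes 120 N, or if a joint passes its speed limit or range.

## Working session

There is one attempt and no reset: what is moved stays moved. The work goes in short steps, Python scripts to look and compute and a tool call to move; the robot and the scene stay as the last step left them, time stands still between calls to the robot, and variables do not carry over. Pictures are saved under pics/ and viewed, at most 10 in all, crops included, and the job is handed in when it is done.

Besides the shell and the picture viewer there is one more tool, called after "Request:" as name(argument=value, ...) on one line, values as JSON. send_rows: Moves the arm, as the interface text tells. Its arguments: {"type":"object","properties":{"motion":{"type":"array","items":{"type":"array","items":{"type":"number"}}},"gripper":{"type":"number"},"force":{"type":"number"}},"required":["motion"]}

```bash
mkdir -p pics; cat > h.py <<'E'
from workcell import *
import numpy as np, cv2
def cloud(c):
    z=c["range_z"]; K=c["camera_matrix"]; R,_=cv2.Rodrigues(np.array(c["rvec"],float)); t=np.array(c["tvec"],float).ravel()
    v,u=np.indices(z.shape); P=np.stack([(u-K[0,2])/K[0,0]*z,(v-K[1,2])/K[1,1]*z,z],-1)
    W=(P-t)@R; W[z==0]=np.nan
    return W
E
python3 - <<'E'
from h import *
s=state(); print(s["eef_pos"],s["eef_rot"],s["contact_force"])
a=capture("top"); b=capture("side"); np.savez("c0.npz",top=cloud(a),side=cloud(b),ti=a["image"],si=b["image"])
cv2.imwrite("pics/top0.png",a["image"]); cv2.imwrite("pics/side0.png",b["image"])
for n,c in(("top",a),("side",b)):
    W=cloud(c); I=c["image"].astype(int); m=(I[...,0]>I[...,2]+50)&(abs(W[...,2]-0.2)<.06); p=W[m]
    print(n,m.sum(),np.percentile(p,[2,50,98],axis=0).round(3) if len(p) else 0)
    R,_=cv2.Rodrigues(np.array(c["rvec"],float)); print("cam at",-R.T@np.ravel(c["tvec"]))
E
```

```text
[0.19738618 0.59225482 0.24914734] [[-9.48668340e-01  3.16271346e-01 -9.03983872e-04]
 [ 3.16272555e-01  9.48666286e-01 -1.98715261e-03]
 [ 2.29099591e-04 -2.17105406e-03 -9.99997617e-01]] [-0.02240041  0.42725988 -0.34151859]
top 2467 [[ 0.5   -0.835  0.141]
 [ 0.608  0.007  0.208]
 [ 0.717  0.116  0.217]]
cam at [0.2347603  0.01483121 1.61681202]
side 1699 [[ 0.497 -0.838  0.142]
 [ 0.594  0.032  0.207]
 [ 0.69   0.122  0.212]]
cam at [0.38801173 1.17618195 1.1379376 ]
```

View pics/top0.png

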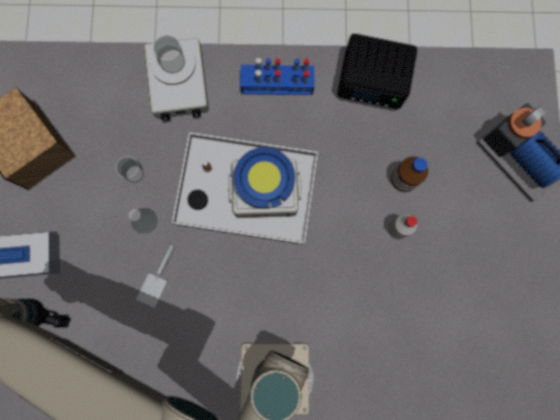

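View pics/side0.png

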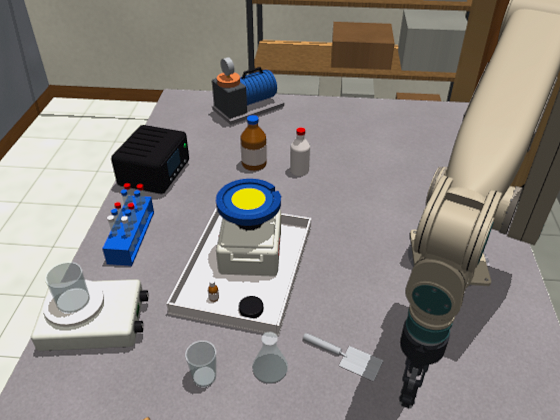

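The top view shows the funnel at about (265,177), with the lid yellow in its middle. The can is in the tray, with the vial at (207,167) and the cap at (198,200). There may be a seam at about (285,200), so I'll measure the rim and enlarge it.

```bash
python3 - <<'E'
from h import *
from scipy.optimize import least_squares
d=np.load("c0.npz")
for n,i in(("top","ti"),("side","si")):
    W=d[n]; I=d[i].astype(int); m=(I[...,0]>I[...,2]+40)&(abs(W[...,2]-0.2)<.03)&(W[...,1]>-.2)
    p=W[m]; z=np.median(p[p[:,2]>.203][:,2]); p=p[abs(p[:,2]-z)<.006]
    # maximise points in annulus 
    best=max(((np.sum((r>.069)&(r<.089))-np.sum(r>.091)*1.0,x,y) for x in np.arange(.57,.65,.002) for y in np.arange(-.01,.07,.002) for r in [np.hypot(p[:,0]-x,p[:,1]-y)]))
    print(n,z,len(p),best)
    c=np.array(best[1:]); r=np.hypot(*(W[...,:2]-c).transpose(2,0,1)); a=np.degrees(np.arctan2(W[...,1]-c[1],W[...,0]-c[0]))
    mm=(r>.071)&(r<.086)&(W[...,2]>.15)
    print([(k,int(1000*np.median(W[...,2][mm&(abs((a-k+180)%360-180)<6)])) if (mm&(abs((a-k+180)%360-180)<6)).any() else None, ) for k in range(-180,180,12)])
    # can edges
    q=W[(W[...,2]>.09)&(W[...,2]<.13)&(np.hypot(W[...,0]-c[0],W[...,1]-c[1])<.16)]
    print(cv2.minAreaRect(q[:,:2].astype(np.float32)))
I=d["ti"][125:250,165:330]; J=d["si"][170:280,190:310]
A=cv2.resize(I,(660,500),interpolation=cv2.INTER_CUBIC)
cv2.imwrite("pics/t1.png",A); cv2.imwrite("pics/s1.png",cv2.resize(J,(600,550),interpolation=cv2.INTER_CUBIC))
E
```

```text
top 0.2101222536043549 1720 (np.float64(917.0), np.float64(0.576), np.float64(0.038))
[(-180, 210), (-168, 207), (-156, 203), (-144, 203), (-132, 212), (-120, 211), (-108, 211), (-96, 212), (-84, 212), (-72, 212), (-60, 210), (-48, 211), (-36, 211), (-24, 212), (-12, 210), (0, 211), (12, 212), (24, 211), (36, 211), (48, 211), (60, 210), (72, 210), (84, 210), (96, 211), (108, 212), (120, 211), (132, 211), (144, 213), (156, 211), (168, 210)]
((0.5765852928161621, 0.04025920480489731), (0.16877922415733337, 0.21334916353225708), 2.1437458992004395)
side 0.2075015163955315 1508 (np.float64(862.0), np.float64(0.578), np.float64(0.04))
[(-180, 208), (-168, 208), (-156, 201), (-144, 201), (-132, 207), (-120, 208), (-108, 208), (-96, 208), (-84, 208), (-72, 206), (-60, 207), (-48, 207), (-36, 208), (-24, 209), (-12, 209), (0, 207), (12, 208), (24, 208), (36, 208), (48, 207), (60, 206), (72, 206), (84, 205), (96, 203), (108, 205), (120, 206), (132, 206), (144, 206), (156, 207), (168, 208)]
((0.578234076499939, 0.04706316441297531), (0.17108005285263062, 0.194105327129364), 3.1361799240112305)
```

View pics/t1.png

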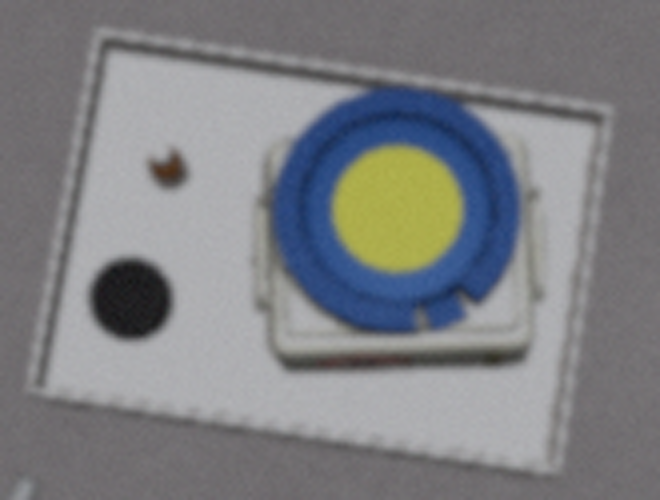

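The notch shows at the lower right of the rim, around crop pixel (442,312). That is about -153° from the centre near (0.577, 0.039), and the depth images agree. I'll move over there with the fingers shut, then refine with the wrist camera.

Request:
send_rows(motion=[[0,0,-0.06,0],[-0.04,-0.04,0,0],[-0.04,-0.04,0,0],[-0.04,-0.04,0,0],[-0.04,-0.04,0,0],[-0.04,-0.04,0,0],[-0.04,-0.04,0,0],[-0.04,-0.04,0,0],[-0.04,-0.04,0,0],[-0.04,-0.04,0,0],[-0.04,-0.04,0,0],[-0.03,-0.03,0,0]], gripper=0)

```text
time_s: 1.6
eef_pos: [0.47, 0.0469, 0.3099]
eef_rot: [[-0.948, 0.318, -0.0], [0.318, 0.948, -0.0], [0.0, -0.0, -1.0]]
contact_force: [-0.6, 0.6, 0.7]
gripper_width: 0.002
finger_force: 0.0
```

Request:
send_rows(motion=[[0,0,0,0.15],[0,0,0,0.15],[0,0,0,0.15],[0,0,0,0.15],[0,0,0,0.18],[0,0,0,0],[0,0,0,0]])

```text
time_s: 2.48
eef_pos: [0.4694, 0.049, 0.3101]
eef_rot: [[-0.454, 0.891, -0.001], [0.891, 0.454, 0.0], [0.0, -0.0, -1.0]]
contact_force: [0.1, -0.1, 0.6]
gripper_width: -0.002
finger_force: 0.0
```

```bash
python3 - <<'E'
from h import *
s=state(); print(s["time_s"],s["eef_pos"],s["eef_rot"].round(3) if hasattr(s["eef_rot"],'round') else s["eef_rot"],s["contact_force"],s["gripper_width"])
a=capture("wrist"); W=cloud(a); np.savez("c1.npz",W=W,I=a["image"])
cv2.imwrite("pics/w1.png",a["image"])
E
```

```text
2.475 [0.46941006 0.04902618 0.31006093] [[-0.454  0.891 -0.001]
 [ 0.891  0.454  0.   ]
 [ 0.    -0.    -1.   ]] [ 0.13973978 -0.13951997  0.57248144] -0.002463299241895752
```

View pics/w1.png

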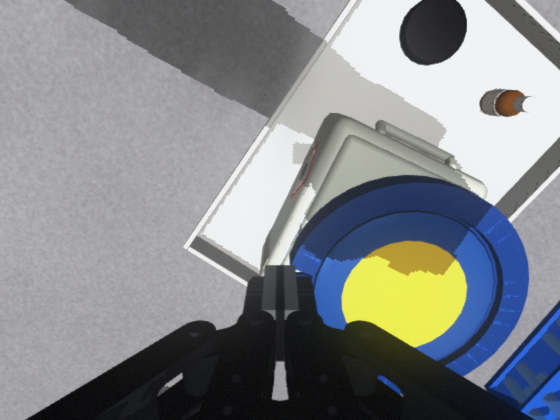

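The wrist picture shows the rim with its centre near (405,290). The notch lies under the fingers at about (285,340), so I'll step sideways to uncover it.

Request:
send_rows(motion=[[-0.04,-0.01,0,0],[-0.04,-0.01,0,0],[-0.04,-0.01,0,0],[0,0,0,0],[0,0,0,0]])

```text
time_s: 3.15
eef_pos: [0.4968, -0.0714, 0.3102]
eef_rot: [[-0.452, 0.892, -0.001], [0.892, 0.452, 0.001], [0.001, -0.0, -1.0]]
contact_force: [-0.7, 0.6, -0.1]
gripper_width: -0.003
finger_force: 0.0
```

```bash
python3 - <<'E'
from h import *
from scipy.optimize import least_squares
s=state(); print(s["eef_pos"])
a=capture("wrist"); W=cloud(a); I=a["image"].astype(int)
cv2.imwrite("pics/w2.png",a["image"])
m=(I[...,0]>I[...,2]+40)&(abs(W[...,2]-.2105)<.012)&(np.hypot(W[...,0]-.577,W[...,1]-.039)<.12)
p=W[m]; h=np.histogram(p[:,2],bins=np.arange(.198,.224,.001)); print(dict(zip(h[1].round(3),h[0])))
c=np.array([.577,.039]); zt=np.median(W[m&(np.hypot(W[...,0]-c[0],W[...,1]-c[1])>.074)][:,2])
q=p[p[:,2]>zt-.003]
# outer boundary: per angle 99pct radius
for _ in range(6):
    r=np.hypot(*(q[:,:2]-c).T); k=(np.degrees(np.arctan2(q[:,1]-c[1],q[:,0]-c[0]))//5).astype(int)
    e=np.array([q[k==j][np.argsort(r[k==j])[-max(2,(k==j).sum()//60)]][:2] for j in np.unique(k) if (k==j).sum()>40])
    f=least_squares(lambda v:np.hypot(*(e-v[:2]).T)-.088,c,loss="soft_l1",f_scale=.001); c=f.x
print("c",c,"zt",zt,len(e),np.abs(f.fun).max())
D=W[...,:2]-c; r=np.hypot(D[...,0],D[...,1]); an=np.degrees(np.arctan2(D[...,1],D[...,0]))
for k in range(-180,-124,2):
    mm=(r>.076)&(r<.086)&(abs(an-k)<1); print(k,mm.sum(),(W[...,2][mm].mean()-zt).round(4) if mm.any() else None,end=" | ")
np.savez("c2.npz",c=c,zt=zt,W=W)
E
```

```text
[ 0.49682544 -0.07141535  0.31015549]
{np.float64(0.198): np.int64(6), np.float64(0.199): np.int64(23), np.float64(0.2): np.int64(33), np.float64(0.201): np.int64(178), np.float64(0.202): np.int64(652), np.float64(0.203): np.int64(833), np.float64(0.204): np.int64(1027), np.float64(0.205): np.int64(1211), np.float64(0.206): np.int64(2149), np.float64(0.207): np.int64(5900), np.float64(0.208): np.int64(6486), np.float64(0.209): np.int64(2461), np.float64(0.21): np.int64(5438), np.float64(0.211): np.int64(4784), np.float64(0.212): np.int64(568), np.float64(0.213): np.int64(9), np.float64(0.214): np.int64(0), np.float64(0.215): np.int64(0), np.float64(0.216): np.int64(0), np.float64(0.217): np.int64(0), np.float64(0.218): np.int64(0), np.float64(0.219): np.int64(0), np.float64(0.22): np.int64(0), np.float64(0.221): np.int64(0), np.float64(0.222): np.int64(0)}
c [0.57816049 0.03655301] zt 0.21085462839740182 72 0.03485997000649221
-180 80 -0.0562 | -178 149 -0.0559 | -176 150 -0.0577 | -174 151 -0.0576 | -172 148 -0.0575 | -170 120 -0.0716 | -168 59 -0.1248 | -166 52 -0.0934 | -164 109 -0.044 | -162 105 -0.0366 | -160 101 -0.0375 | -158 98 -0.0361 | -156 97 -0.0385 | -154 110 -0.0355 | -152 90 -0.0379 | -150 100 -0.0366 | -148 92 -0.0373 | -146 58 -0.0424 | -144 25 -0.0955 | -142 14 -0.0936 | -140 169 -0.014 | -138 78 -0.0178 | -136 100 -0.0268 | -134 99 -0.0338 | -132 100 -0.0324 | -130 101 -0.0321 | -128 76 -0.0133 | -126 80 -0.0163 |
```

View pics/w2.png

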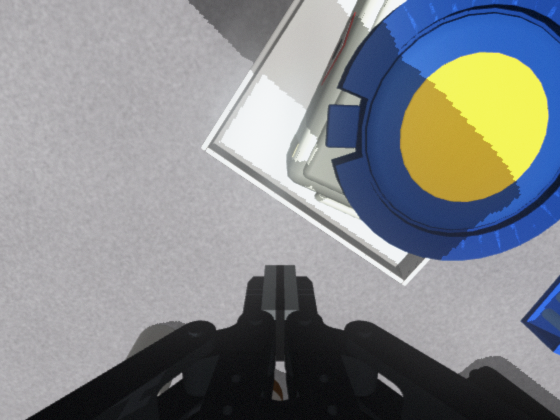

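The wrist view shows the notch clearly, with the catch pad at about (343,125) and its corners near (330,105) and (357,148). Next I'll get the pad's position.

```bash
python3 - <<'E'
from h import *
d=np.load("c2.npz"); W=d["W"]; c=d["c"]
p=W[108:144,332:354].reshape(-1,3); p=p[abs(p[:,2]-.2025)<.003]
pc=p.mean(0); print("pad",len(p),pc, p.min(0),p.max(0))
R=np.array(state()["eef_rot"]); 
for c in (d["c"],np.array([.577,.039])):
    v=pc[:2]-c; print("r",np.hypot(*v),"ang",np.degrees(np.arctan2(v[1],v[0])))
# lid+rim: yellow centroid
I=cv2.imread("pics/w2.png").astype(int); 
m=(I[...,1]>I[...,0]+60)&(abs(W[...,2]-.208)<.006); y=W[m]; 
(e,ax,_)=cv2.minEnclosingCircle(y[:,:2].astype(np.float32)),0,0
print("yellow",e,y[:,2].mean())
v=pc[:2]-np.array(e[0]); print("r",np.hypot(*v),"ang",np.degrees(np.arctan2(v[1],v[0])))
u=v/np.hypot(*v); e0=np.array(e[0]); q=p[:,:2]-e0; rr=q@u; tt=q@np.array([-u[1],u[0]]); print("pad rad",np.percentile(rr,[2,98]),"tan",np.percentile(tt,[2,98]))
for rad in(.086,.089,.092):
    t=np.array([*(e0+rad*u),0]); s=state(); print(rad,t,"tool shift",R.T@np.array([*(t[:2]-s["eef_pos"][:2]),0]))
print("yaw of tool y",np.degrees(np.arctan2(R[1,1],R[0,1])))
E
```

```text
pad 788 [0.50465359 0.00366892 0.20293771] [ 0.49324514 -0.00888658  0.20099179] [0.51616931 0.01607992 0.20535525]
r 0.0805271896518693 ang -155.89813644339606
r 0.08051266166928003 ang -153.9709750249557
yellow ((0.5783032178878784, 0.03796800225973129), 0.046483758836984634) 0.20877101867024705
r 0.08124466240469896 ang -155.02831602562551
pad rad [0.07422924 0.08813888] tan [-0.01067687  0.01088473]
0.086 [0.5003428  0.00166136 0.        ] tool shift [6.31717665e-02 3.61049099e-02 3.41186077e-05]
0.089 [4.97623246e-01 3.94845052e-04 0.00000000e+00] tool shift [6.32743945e-02 3.31066659e-02 3.49251582e-05]
0.092 [ 0.4949037  -0.00087167  0.        ] tool shift [6.33770225e-02 3.01084219e-02 3.57317087e-05]
yaw of tool y 26.932127237164245
```

Request:
send_rows(motion=[[0.032,0.017,0,0],[0.031,0.016,0,0],[0,0,0,0.035],[0,0,0.04,0],[0,0,0.03,0],[0,0,0.01,0],[0,0,0,0],[0,0,0,0]])

```text
time_s: 4.2
eef_pos: [0.4991, -0.0007, 0.2318]
eef_rot: [[-0.42, 0.907, 0.003], [0.907, 0.42, -0.0], [-0.001, 0.002, -1.0]]
contact_force: [0.5, -0.0, 0.1]
gripper_width: -0.0
finger_force: 0.0
```

```bash
python3 - <<'E'
from h import *
s=state(); print(s["eef_pos"],s["contact_force"]); R=np.array(s["eef_rot"]); u=np.array([np.cos(np.radians(-155)),np.sin(np.radians(-155))])
t=np.array([.5783,.038])+.089*u; print(R.T@np.array([*(t-s["eef_pos"][:2]),0]))
b=capture("side"); cv2.imwrite("pics/s2.png",cv2.resize(b["image"][150:290,170:330],(640,560),interpolation=cv2.INTER_CUBIC))
E
```

```text
[ 0.49908278 -0.00067979  0.23179859] [ 0.51394959 -0.03717119  0.12379591]
[ 1.57507134e-03 -8.61839701e-04 -4.10985173e-06]
```

View pics/s2.png

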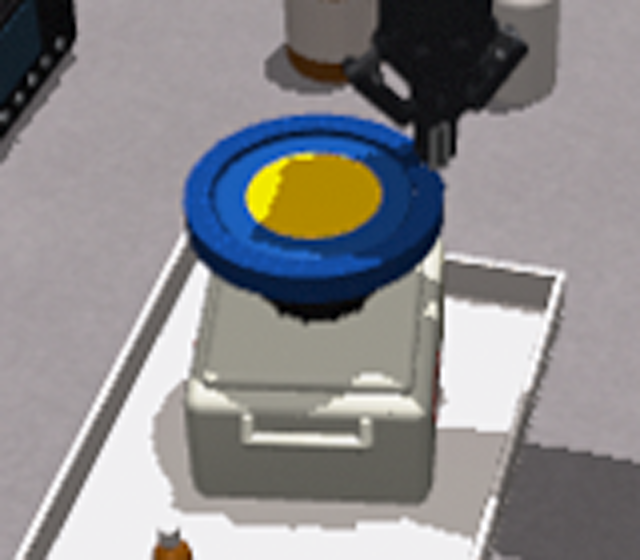

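The fingertips (435,140) are just above the notch at the rim's edge. I'll shift 1.5 mm sideways and go down gently, reading the force.

Request:
send_rows(motion=[[0.0015,-0.001,0,0],[0,0,0.003,0],[0,0,0.003,0],[0,0,0.002,0],[0,0,0,0],[0,0,0,0]])

```text
time_s: 5.0
eef_pos: [0.4965, 0.0004, 0.2222]
eef_rot: [[-0.42, 0.907, -0.0], [0.907, 0.42, -0.0], [0.0, -0.0, -1.0]]
contact_force: [0.1, 0.2, 0.3]
gripper_width: -0.001
finger_force: 0.0
```

Request:
send_rows(motion=[[0,0,0.001,0],[0,0,0.001,0],[0,0,0,0]])

```text
time_s: 5.38
eef_pos: [0.4966, 0.0004, 0.2206]
eef_rot: [[-0.421, 0.907, 0.0], [0.907, 0.421, -0.0], [-0.0, 0.0, -1.0]]
contact_force: [0.2, 0.3, 3.4]
gripper_width: 0.0
finger_force: 1.5
```

Request:
send_rows(motion=[[0,0,0.001,0],[0,0,0.001,0],[0,0,0,0]])

```text
time_s: 5.75
eef_pos: [0.4966, 0.0004, 0.2184]
eef_rot: [[-0.421, 0.907, 0.0], [0.907, 0.421, -0.0], [-0.0, 0.0, -1.0]]
contact_force: [-0.4, 0.5, 3.8]
gripper_width: 0.0
finger_force: 1.9
```

Request:
send_rows(motion=[[0,0,0.001,0],[0,0,0.0005,0],[0,0,0,0],[0,0,0,0]])

```text
time_s: 6.25
eef_pos: [0.4966, 0.0004, 0.2174]
eef_rot: [[-0.42, 0.907, 0.001], [0.907, 0.42, -0.0], [-0.0, 0.0, -1.0]]
contact_force: [-2.0, 0.6, 6.6]
gripper_width: -0.003
finger_force: 2.2
```

```bash
python3 - <<'E'
from h import *
s=state(); print(s["contact_force"])
b=capture("side"); W=cloud(b); I=b["image"].astype(int)
m=(I[...,1]>I[...,0]+50)&(I[...,2]>I[...,0]+50)&(np.hypot(W[...,0]-.578,W[...,1]-.038)<.12)&(W[...,2]>.15); print(m.sum(),np.percentile(W[m][:,2],[2,50,98]))
cv2.imwrite("pics/s3.png",cv2.resize(b["image"][150:290,170:330],(640,560),interpolation=cv2.INTER_CUBIC))
E
```

```text
[-2.03458477  0.63436318  6.61053106]
595 [0.20829889 0.22254071 0.2367866 ]
```

View pics/s3.png

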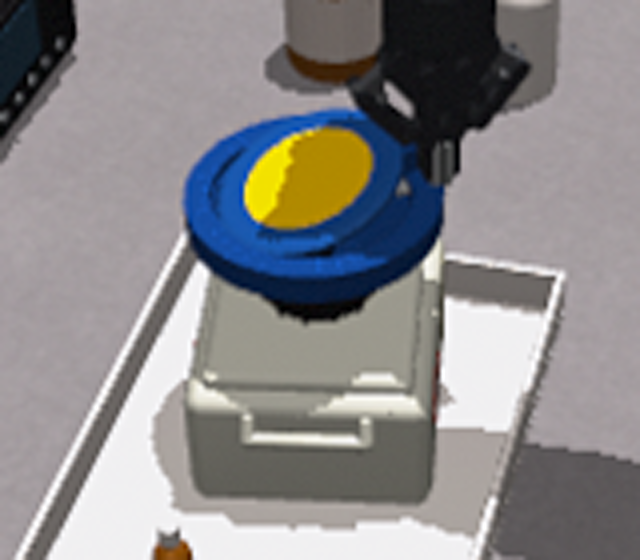

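The lid has sprung up and rests against the gripper, with its edge at about (390,150). I'll lift slightly to free the catch and withdraw outward.

Request:
send_rows(motion=[[0,0,-0.003,0],[0,0,-0.004,0],[0,-0.01,-0.002,0],[0,-0.02,0,0],[0,-0.03,0,0],[0,-0.04,0,0],[0,-0.04,0,0],[0,0,0,0],[0,0,0,0],[0,0,0,0],[0,0,0,0],[0,0,0,0]])

```text
time_s: 7.8
eef_pos: [0.3699, -0.0583, 0.2257]
eef_rot: [[-0.421, 0.907, -0.0], [0.907, 0.421, 0.0], [0.0, -0.0, -1.0]]
contact_force: [0.1, -0.0, 1.5]
gripper_width: -0.003
finger_force: 0.0
```

Request:
send_rows(motion=[[0,0,0,0],[0,0,0,0],[0,0,0,0],[0,0,0,0],[0,0,0,0],[0,0,0,0],[0,0,0,0],[0,0,0,0]])

```text
time_s: 8.8
eef_pos: [0.3695, -0.0584, 0.2258]
eef_rot: [[-0.42, 0.907, -0.0], [0.907, 0.42, 0.0], [0.0, 0.0, -1.0]]
contact_force: [0.2, -0.1, 0.5]
gripper_width: 0.001
finger_force: 0.0
```

```bash
python3 - <<'E'
from h import *
s=state(); print(s["contact_force"],s["eef_pos"])
b=capture("side"); W=cloud(b); I=b["image"].astype(int)
m=(np.hypot(W[...,0]-.578,W[...,1]-.038)<.13)&(W[...,2]>.225)
p=W[m]; print(m.sum(),p[:,2].max())
q=p-p.mean(0); n=np.linalg.svd(q,full_matrices=False)[2][2]; print("tilt",np.arccos(abs(n[2])))
cv2.imwrite("pics/s4.png",cv2.resize(b["image"][130:290,150:350],(700,560),interpolation=cv2.INTER_CUBIC))
E
```

```text
[ 0.17935693 -0.09462479  0.49632425] [ 0.36947362 -0.05842443  0.22581569]
467 0.3212715403704115
tilt 1.4642295005264512
```

View pics/s4.png

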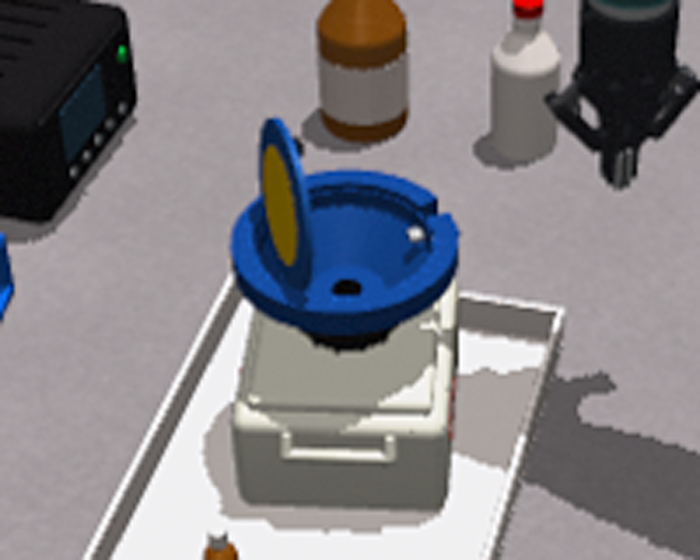

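The lid stands upright, with its edge at about (285,195) and a tilt of about 1.46 rad. The hand is well clear and the can hasn't moved.

```bash
python3 -c "
from workcell import *
print(job_done())"
```

```text
the job is handed in; nothing more can be done
None
```

The job is handed in: I pressed the catch in its notch, the lid sprang up and measured about 1.46 rad open from the camera depth, and the hand is well clear of the funnel; the can looked unmoved in the last picture, but I did not measure it or the catch's return, and the hand-in gave no verdict.

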